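# Clamp the dosing pump's head and hold the vibration pen on its measuring spot

## Task

Get the little dosing pump ready for a vibration reading: first press its raised clamp lever down until it catches and stays down by itself when you let it go. Then take the vibration pen out of its stand and hold its tip inside the small ring marked on the pump's sloping steel face, square to that face and gently, so that the sprung tip is pushed in only part of the way. Finish while still holding the pen there (do not put it down or let go), leave the lever caught down and leave the other things on the bench alone.

Things in the scene. Friction and masses are not known exactly. Their poses are not given: they have to be found in the camera images.
- pump: Fixed dosing pump, grey base 180 x 180 x 12 mm; origin at centre of its underside on the bench, z up. On its +y half a steel head block, flat top face 110 x 85 mm sloping down to the pump's -x at 0.40 rad from level (edges 80 and 122 mm above the bench), short fittings at both ends. On its -y half, 30 mm clear of the head, the clamp lever. Force on this body includes head and lever.
- spot (a point): Marked spot: centre of a thin dark ring (26 mm outside, 20 mm inside, dot in the middle) at the middle of the head's sloping face, 101 mm above the bench. z = outward normal of the face (0.40 rad from vertical, leaning to the pump's -x), x up the slope. Face rigid, flat and bare for 35 mm around; 3 mm high screw heads at its corners.
- clamp_lever (a joint): Lever angle, rad: 0 up (start), grows as pressed, stop 0.48. Aluminium arm 16 mm wide; level pivot along y at (60, -52, 58) mm in the pump's frame; from it the arm reaches 135 mm to the pump's -x, rising 0.42 rad when up. Takes 2 to 3 N at the pad, up to 7 N near 0.27. Let go before 0.40 it springs up; past 0.40 a detent in the post beside it snaps it to 0.43 and holds (3 N of lift frees it).
- lever_pad (a point): Centre of the top of the black pad (34 x 30 mm, 10 mm thick) at the lever's free end; moves with the lever on an arc about its pivot, from 119 mm above the bench when up to 63 mm when caught down (57 mm at the stop). y axis along the pivot.
- pen_stand: Grey plastic block 80 x 80 x 75 mm high with a 15 mm hole upright through its middle, fixed to the bench (its place and yaw vary); origin at the centre of its underside. The pen starts standing in the hole.
- pen: Vibration pen, 90 g, 148 mm long, z along it to the handle end. Origin on the axis at the barrel's lower end. Steel barrel 12 mm thick, z 0 to 50 mm; black collar 26 mm, z 50 to 56, resting on the stand; square white handle 20 x 20 mm (sides along x, y), z 56 to 130. Thin sprung tip sticks out 18 mm below the origin. Starts upright, origin 25 mm above the bench; lift 70 mm to clear the stand.
- pen_tip (a joint): How far the pen's sprung tip is pushed in, m: 0 = fully out, stop at 0.010. It takes 1.0 N to start it and 4.0 N to push it right in (300 N/m between).
- pen_point (a point): The very end of the pen's sprung tip (6 mm thick, rounded), 18 mm below the pen's origin along its axis when fully out; it moves with the tip.
- bowl: Bystander: red plastic bowl, 130 mm across, 55 mm high; origin at the centre of its underside.
- jar: Bystander: capped glass jar, 70 mm across, 110 mm high; origin at the centre of its underside.
- cap: Bystander: round plastic cap, 44 mm across, 22 mm high; origin at the centre of its underside.
- column: Bystander: steel column lying on the bench, 146 mm long along its x, 16 mm square end nuts; origin midway, on the bench.

How it is judged:
By the outcome, as a careful person would: the job done as asked, in the order asked, and still so for the second after the job is handed in, while the arm keeps its last pose, push and grip.
It also fails if it takes over 58 s, if anything falls off the work surface, if the arm or the gripper's body presses on something with over 40 N, if the wrist force passes 120 N, or if a joint passes its speed limit or range.

## Robot

A 7-joint arm with a two-finger parallel gripper is mounted at the origin on the work surface. World frame = base frame: x ahead of the robot, y to its left, z up, the work surface at z = 0. Lengths are in m, angles in rad, forces in N, time in s.
With the tool pointing down it reaches from about 0.425 to 0.925 m from the base axis. Payload 6.8 kg.
Tool frame: the origin (TCP) lies on the front face of the gripper's body, between the roots of the fingers; the fingertips stand 73 mm ahead of it and the grasp point (between the pads) lies 54 mm ahead of it (env.nose_length is the distance from the TCP to the fingertips, in m); z points along the fingers, y is the direction in which the jaws open and shut (so a half turn about z gives the same grasp; the last joint's range is limited). The gripper opens to 85 mm and grips with 20 to 120 N. Pads are 22 mm wide; open, the fingers measure 114 mm over their backs; the gripper's body (76 mm by 85 mm) begins 54 mm behind the grasp point. The pads swing forward as they close: fully open they stand 13 mm farther back than shut.
Start: joints at [1.084, 0.477, 0.022, 1.555, -0.011, 1.109, -0.083], TCP at [0.25, -0.627, 0.304] pointing down, gripper open.
Joint ranges: [-2.96, 2.96], [-0.34, 2.1], [-1.41, 1.46], [0.24, 2.44], [-1.37, 4.51], [0.17, 1.92], [-2.96, 2.96]. Speed limits (rad/s): [2.39, 2.39, 3.14, 3.14, 3.14, 3.14, 3.14].

## Interface

Orientations are given as a unit quaternion [w, x, y, z].
In Python, from cell import env, kin, camera, calibration, job gives the robot as it stands. The module is installed in compiled form; this text tells all that it offers. Calls block until the motion is done:
- env.reach(position, orientation): joint-space move of the TCP to a pose.
- env.movel(position, velocity=0.15, rot=None, stop_force=None): straight line of the TCP; rot=None keeps the orientation; velocity is the mean speed in m/s. With stop_force (N) it stops when the force on the tool has changed by that much, and returns True; else False.
- env.goto_joints(angles): joint-space move.
- env.grip(opening, f_grip=None): finger opening in m; f_grip is the grip in N (None keeps the last); returns when the fingers have stopped.
- env.dwell(seconds).
- kin.inverse_kinematics(position, orientation): joint angles nearest the present ones, or None.
- env.get_state(): the state.
- camera(name): name is "side" or "top"; returns (picture, depth): 480x640x3 uint8, blue, green, red; 480x640 float32, m along the optical axis (not along the pixel's ray), 0 where there is no reading.
- calibration(name): a dict with "fx", "fy", "cx", "cy" (pixels), "rvec" (rotation vector, rad) and "tvec" (3), from world to camera coordinates, as OpenCV has them. Camera axes: x right, y down, z forward; pixel columns grow to the right and rows downward; lengths in m; the calibration is good to about 2 mm. A picture is of the moment at which its call begins. calibration takes no time and is no camera call.
A pose or a line that the arm cannot do raises env.PlanningError and nothing moves.
- job.job_done(): hands the job in, once; it reports no verdict.
The state is a dict: "time": time; "qpos": joint angles; "joint_velocities": joint speeds; "joint_torque": joint torques, N m; "tcp_pos": TCP position; "orientation": TCP orientation; "force": force on the tool from outside, world axes, zero at the start; "torque": the same for the moment, N m; "opening": finger opening in m.
Only numpy, scipy, OpenCV 4.12 (cv2) and the standard library are available. Lean on these libraries where they do the work, as an engineer would, in place of code of your own. Each camera call takes 0.05 s, during which the arm holds its last target. There are 200 camera calls.

## Working session

There is one attempt and no reset: what is moved stays moved. The work goes in short steps, each a Python script; the robot and the scene stay as the last script left them, time stands still between calls to the robot, and variables do not carry over. Pictures are saved under pics/ and viewed, about 8 in all and at most 12, crops included, and the job is handed in when it is done.

```bash
mkdir -p pics; cat > h.py <<'E'
import numpy as np, cv2
from scipy.spatial.transform import Rotation as R
from cell import env, kin, camera, calibration, job
def cloud(n, d):
    c=calibration(n); v,u=np.mgrid[0:480,0:640]
    P=np.stack([(u-c["cx"])/c["fx"]*d,(v-c["cy"])/c["fy"]*d,d],-1)
    M=cv2.Rodrigues(np.array(c["rvec"],float))[0]
    W=(P-np.array(c["tvec"]).ravel())@M
    W[d==0]=np.nan
    return W
def snap(n,tag):
    im,d=camera(n); cv2.imwrite(f"pics/{tag}.png",im); W=cloud(n,d); np.save(f"pics/{tag}.npy",W); return im,W
def quat(Rm):
    q=R.from_matrix(Rm).as_quat(); return [q[3],q[0],q[1],q[2]]
def st():
    s=env.get_state(); print("t %.2f"%s["time"],"p",np.round(s["tcp_pos"],4),"F",np.round(s["force"],2),"T",np.round(s["torque"],2),"op %.4f"%s["opening"]); return s
E
python3 - <<'E'
from h import *
for n in("side","top"):
    c=calibration(n); M=cv2.Rodrigues(np.array(c["rvec"],float))[0]
    print(n,c["fx"],"cam at",-M.T@np.array(c["tvec"]).ravel()); im,W=snap(n,n+"0")
st()
E
```

```text
side 520.102207404099 cam at [0.21244061 0.63280994 0.96534302]
top 451.55425671704705 cam at [0.36147467 0.02177925 1.24955195]
t 0.10 p [ 0.2495 -0.6268  0.303 ] F [-0.26  0.01  0.03] T [0.01 0.03 0.05] op 0.0855
```

View pics/top0.png

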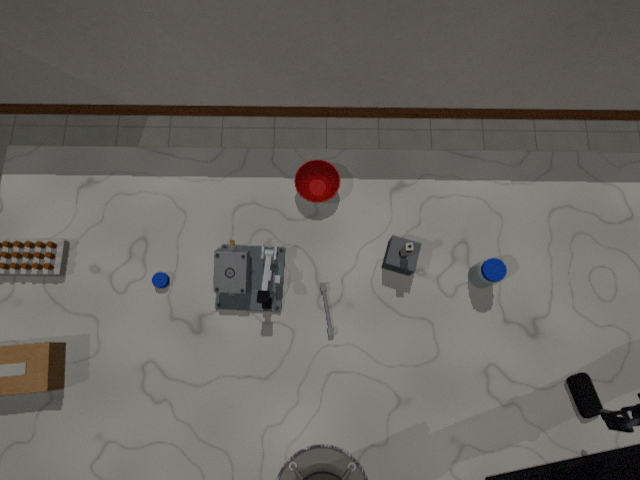

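View pics/side0.png

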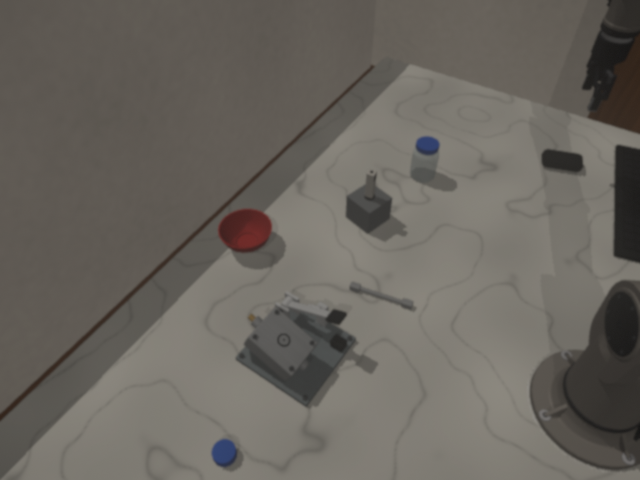

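Top view: ring at about (230,272), pad (265,298), pivot end (268,250), stand (402,256), pen handle top (409,247). Side view: ring (284,340), pad (338,317), pen top (371,174). The pump's -x faces the robot. Next I'll look at enlarged crops and the depth numbers.

```bash
python3 - <<'E'
from h import *
t=cv2.imread("pics/top0.png"); s=cv2.imread("pics/side0.png")
def cr(im,u,v,w,h): return cv2.resize(im[v:v+h,u:u+w],(400,300),interpolation=cv2.INTER_CUBIC)
o=np.vstack([np.hstack([cr(t,205,235,100,75),cr(t,370,225,60,45)]),np.hstack([cr(s,230,280,136,102),cr(s,335,160,80,60)])])
cv2.imwrite("pics/c0.png",cv2.convertScaleAbs(o,alpha=1.5))
Wt=np.load("pics/top0.npy");Ws=np.load("pics/side0.npy")
for n,W,pts in(("top",Wt,dict(ring=(230,272),pad=(265,298),piv=(268,250),stand=(395,262),pen=(409,247),table=(350,400),column=(326,308))),("side",Ws,dict(ring=(284,340),pad=(338,317),pen=(371,173),stand=(362,200)))):
    for k,(u,v) in pts.items(): print(n,k,np.round(np.nanmedian(W[v-1:v+2,u-1:u+2].reshape(-1,3),0),4))
# plane of head
for n,W,(u,v) in(("top",Wt,(230,272)),("side",Ws,(284,340))):
    c=W[v,u]; A=W.reshape(-1,3); A=A[np.linalg.norm(A-c,axis=1)<0.036]; m=A.mean(0); nn=np.linalg.svd(A-m)[2][2]; nn*=np.sign(nn[2]); print(n,len(A),m,nn,"tilt",np.arccos(nn[2]),"yaw pump",np.arctan2(-nn[1],-nn[0]), "resid",((A-m)@nn).std())
# stand top & pen top
for n,W in(("top",Wt),("side",Ws)):
    A=W.reshape(-1,3); 
    c=Wt[262,395]; near=np.linalg.norm(A[:,:2]-c[:2],axis=1)<0.1
    for lo,hi in((.068,.08),(.145,.19)):
        B=A[near&(A[:,2]>lo)&(A[:,2]<hi)]; 
        if len(B)>4:
            r=cv2.minAreaRect((B[:,:2]*1000).astype(np.float32)); print(n,lo,len(B),B.mean(0),r)
E
```

```text
top ring [0.5491 0.2401 0.1031]
top pad [0.4813 0.1456 0.1213]
top piv [0.6157 0.1512 0.0654]
top stand [ 0.5851 -0.1895  0.0738]
top pen [ 0.6074 -0.2103  0.1565]
top table [ 0.2296 -0.0732 -0.0011]
top column [ 0.4676 -0.0088  0.0127]
side ring [0.5463 0.2419 0.1006]
side pad [0.4784 0.158  0.1244]
side pen [ 0.6086 -0.2071  0.1555]
side stand [ 0.6189 -0.1912  0.0749]
top 594 [0.54937305 0.24038315 0.10128963] [-0.38982339  0.0156007   0.92075748] tilt 0.40077867454187766 yaw pump -0.03999857448116356 resid 0.0020897347269043607
side 1068 [0.54645112 0.24238314 0.10056853] [-0.39178354  0.01860069  0.91986938] tilt 0.40304899972195835 yaw pump -0.04744132803584551 resid 0.0016801629853572617
top 0.068 748 [ 0.60549769 -0.2096953   0.07431911] ((608.9144287109375, -212.0167999267578), (80.23673248291016, 81.84748840332031), 73.70201873779297)
top 0.145 72 [ 0.60817869 -0.21089392  0.15428853] ((608.2322387695312, -211.4130096435547), (20.869407653808594, 20.832233428955078), 88.62741088867188)
side 0.068 672 [ 0.60708089 -0.20247627  0.07540555] ((611.1673583984375, -211.0244903564453), (84.62017059326172, 86.0476303100586), 73.04077911376953)
side 0.145 81 [ 0.60953593 -0.20791325  0.15308848] ((610.690673828125, -210.3004150390625), (19.73540496826172, 23.43372344970703), 2.878885507583618)
```

View pics/c0.png

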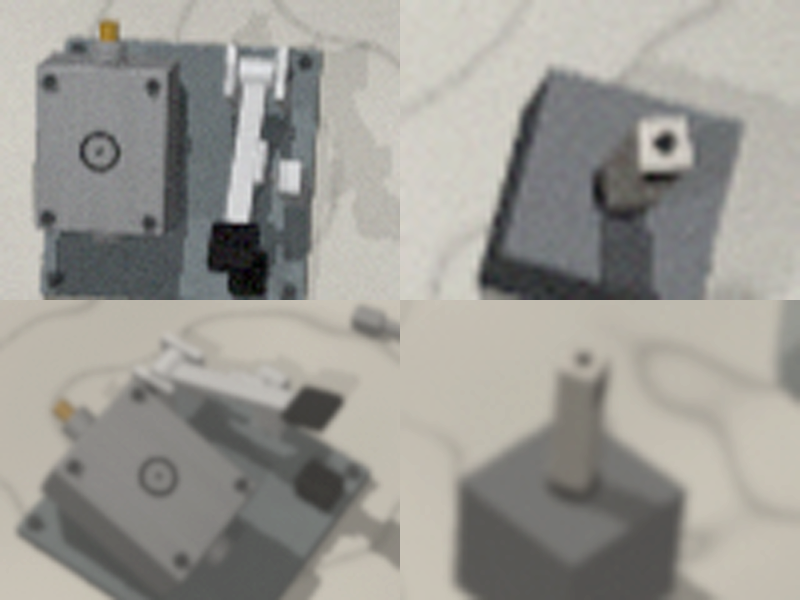

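```bash
cat > geo.py <<'E'
from h import *
def ray(n,u,v):
    c=calibration(n); M=cv2.Rodrigues(np.array(c["rvec"],float))[0]
    return -M.T@np.array(c["tvec"]).ravel(), M.T@np.array([(u-c["cx"])/c["fx"],(v-c["cy"])/c["fy"],1])
def tri(a,b):
    (p,d),(q,e)=ray("top",*a),ray("side",*b)
    k=np.linalg.lstsq(np.stack([d,-e],1),q-p,rcond=None)[0]
    x,y=p+k[0]*d,q+k[1]*e; return (x+y)/2,np.linalg.norm(x-y)
E
python3 - <<'E'
from geo import *
print("ring",tri((229.6,272.6),(283.4,340.3)))
print("pen top",tri((370+663/6.667-.4,225+143/6.667-.4),(335+583/5-80-.4,160+58/5-.4)))
for n in("top","side"):
    A=np.load(f"pics/{n}0.npy").reshape(-1,3); im=cv2.imread(f"pics/{n}0.png").reshape(-1,3).max(1)
    B=A[(A[:,2]>.098)&(A[:,2]<.14)&(abs(A[:,0]-.48)<.04)&(abs(A[:,1]-.15)<.035)&(im<60)]
    print(n,len(B),B.mean(0),B.min(0),B.max(0),cv2.minAreaRect((B[:,:2]*1000).astype(np.float32)))
    D=A[(A[:,2]>.05)&(A[:,2]<.1)&(abs(A[:,0]-.60)<.04)&(abs(A[:,1]-.15)<.015)]; print("pivot region",D.mean(0))
Rd=R.from_euler("z",-.043).as_matrix()
for f in(1,-1):
    q=quat(Rd@np.diag([f,-f,-1.])); 
    for nm,p in(("pad",[.48,.15,.22]),("padlow",[.465,.15,.129]),("pen",[.609,-.2113,.174])): print(f,nm,kin.inverse_kinematics(p,q))
E
```

```text
ring (array([0.54810489, 0.24187949, 0.09799453]), np.float64(0.00013565171907677225))
pen top (array([ 0.68012813, -0.41886238, -0.0358173 ]), np.float64(0.05184968231901431))
top 150 [0.48482443 0.15113128 0.11876219] [0.46905281 0.13684131 0.10834486] [0.50047931 0.16638685 0.12899701] ((484.7369079589844, 151.59669494628906), (31.344911575317383, 29.550844192504883), 0.4566058814525604)
pivot region [0.59402965 0.14987828 0.069882  ]
side 173 [0.48438061 0.15671562 0.12039426] [0.47075375 0.14153186 0.10361019] [0.50012959 0.16857833 0.1288027 ] ((485.1398620605469, 154.75729370117188), (27.343873977661133, 28.743778228759766), 86.90055847167969)
pivot region [0.59300999 0.1512674  0.07184101]
1 pad [ 0.09364873  0.3674904  -0.62515291  2.00875949  0.28352358  0.85049684
 -2.30276351]
1 padlow [-0.06103084  0.47065456 -0.45980306  2.10701941  0.34579962  0.63565998
 -2.37264491]
1 pen [ 0.29019706  0.56697612 -0.07289797  1.73385229  0.05243172  0.84265154
 -1.42003262]
-1 pad [ 0.4786371   0.57069111 -1.16616512  1.98803611  0.62855963  1.00576068
  0.53520813]
-1 padlow [ 0.28979356  0.60832788 -0.91651544  2.08585368  0.69595985  0.78568953
  0.46498687]
-1 pen [ 0.67072331  0.64491463 -0.61303561  1.70506977  0.44451125  0.93449508
  1.41057089]
```

```bash
python3 - <<'E'
from geo import *
print(env.nose_length)
Rd=R.from_euler("z",-.043).as_matrix(); q=quat(Rd@np.diag([1,-1.,-1.])); N=env.nose_length
env.grip(0.0)
env.reach([.4835,.1525,.16+N],q); s=st()
print(env.movel([.4835,.1525,.126+N],.1)); st()
hit=env.movel([.470,.1530,.0570+N],.05,stop_force=16); print(hit); st()
env.dwell(.3); st()
env.movel([.470,.153,.10+N],.06); st()
snap("side","side1"); env.movel([.470,.153,.2+N],.15); t,_=snap("top","top1")
s=cv2.imread("pics/side1.png")
def cr(im,u,v,w,h): return cv2.resize(im[v:v+h,u:u+w],(400,300),interpolation=cv2.INTER_CUBIC)
snap("side","side2"); s2=cv2.imread("pics/side2.png")
cv2.imwrite("pics/c1.png",cv2.convertScaleAbs(np.hstack([cr(s,230,270,136,102),cr(s2,230,270,136,102)]),alpha=1.5))
for n in("top1","side2"):
    A=np.load(f"pics/{n}.npy").reshape(-1,3)
    B=A[(abs(A[:,0]-.47)<.012)&(abs(A[:,1]-.153)<.012)]; print(n,len(B),np.median(B,0))
E
```

```text
0.0726
t 3.74 p [0.4839 0.1518 0.2326] F [0.3  0.94 0.26] T [-0.01 -0.06  0.03] op 0.0000
False
t 4.23 p [0.4837 0.1524 0.1985] F [ 0.09 -0.6   0.11] T [0.   0.01 0.01] op 0.0002
False
t 5.79 p [0.4704 0.153  0.13  ] F [ 2.97 -1.53  4.43] T [-0.31 -0.68 -0.05] op -0.0000
t 6.09 p [0.4702 0.153  0.1297] F [ 2.95 -0.62  4.41] T [-0.24 -0.6   0.02] op -0.0001
t 6.96 p [0.4698 0.1528 0.1724] F [-0.64 -0.01 -0.71] T [ 0.01 -0.04 -0.03] op 0.0001
top1 193 [0.4712576  0.15318881 0.56775203]
side2 634 [0.46625463 0.15556053 0.22148329]
```

View pics/c1.png

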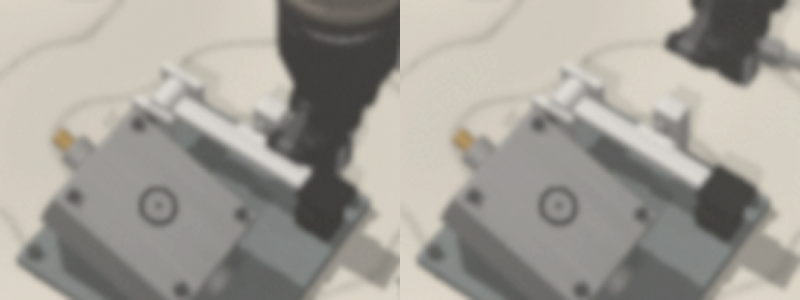

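Lever is down and stays so after release (side view: white arm along the base, pad at the bottom). Now the pen.

```bash
python3 - <<'E'
from geo import *
q=quat(R.from_euler("z",.03).as_matrix()@np.diag([1,-1.,-1.]))
A=np.load("pics/top1.npy").reshape(-1,3)
B=A[(A[:,2]>.145)&(A[:,2]<.17)&(abs(A[:,0]-.609)<.03)&(abs(A[:,1]+.211)<.03)]
print(len(B),B.mean(0),cv2.minAreaRect((B[:,:2]*1000).astype(np.float32)))
p=np.array([.609,-.2113,.27])
env.grip(.06); env.reach(p,q); st()
print(env.movel([*p[:2],.174],.12,stop_force=8)); st()
env.grip(0.0,40); st()
env.movel([*p[:2],.28],.1); st()
im,_=snap("side","side3"); t,_=snap("top","top3")
c=calibration("side")
u,v=cv2.projectPoints(np.array([[*p[:2],.18]]),np.array(c["rvec"],float),np.array(c["tvec"],float),np.array([[c["fx"],0,c["cx"]],[0,c["fy"],c["cy"]],[0,0,1.]]),None)[0].ravel().astype(int)
cv2.imwrite("pics/c3.png",cv2.convertScaleAbs(cv2.resize(im[v-60:v+60,u-80:u+80],(800,600),interpolation=cv2.INTER_CUBIC),alpha=1.5)); print(u,v)
E
```

```text
76 [ 0.60802906 -0.21101727  0.15354871] ((608.7239990234375, -211.6877899169922), (20.010496139526367, 21.45282745361328), 3.65633225440979)
t 9.97 p [ 0.6093 -0.209   0.2702] F [0.37 0.16 0.76] T [ 0.01 -0.   -0.01] op 0.0602
False
t 10.93 p [ 0.6096 -0.2113  0.1748] F [0.21 0.3  0.28] T [ 0.02 -0.    0.02] op 0.0602
t 11.36 p [ 0.6094 -0.2114  0.1747] F [-1.29  0.11  4.37] T [-0.03  0.17 -0.01] op 0.0196
t 12.57 p [ 0.6085 -0.2113  0.2791] F [ 0.12 -0.52 -1.02] T [ 0.03 -0.02 -0.03] op 0.0191
372 163
```

View pics/c3.png

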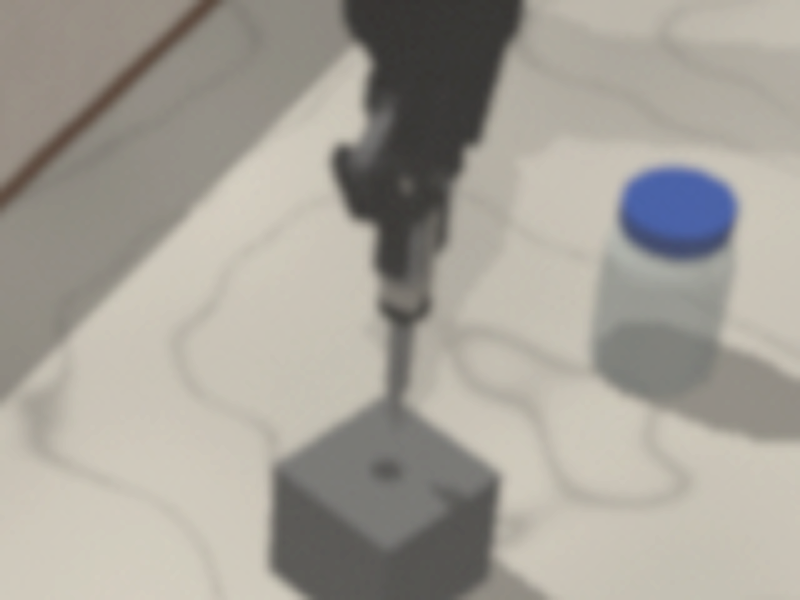

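Pen is held, collar visible below the jaws, stand hole empty. Next, go to a hover point above the spot along the face normal and measure the pen's axis there.

```bash
cat > fin.py <<'E'
from geo import *
S=np.array([.548,.2415,.1005]); a,y=.401,-.044
RF=R.from_euler("z",y)*R.from_euler("y",-a)   # columns: x up slope, z normal
n=RF.as_matrix()[:,2]; Rt=RF.as_matrix()@np.diag([1,-1.,-1.]); q=quat(Rt); L=.1677
def proj(name,P):
    c=calibration(name); return cv2.projectPoints(np.array(P,float),np.array(c["rvec"],float),np.array(c["tvec"],float),np.array([[c["fx"],0,c["cx"]],[0,c["fy"],c["cy"]],[0,0,1.]]),None)[0].reshape(-1,2)
def pic(tag,names=("top","side")):
    o=[];s=env.get_state(); T=np.array(s["tcp_pos"]); w,*v=s["orientation"]; z=R.from_quat([*v,w]).as_matrix()[:,2]
    for nm in names:
        im,W=snap(nm,tag+nm); c=proj(nm,[S+.03*n])[0].astype(int); im=cv2.convertScaleAbs(im,alpha=1.5)
        u,v=c-[40,45]; k=cv2.resize(im[v:v+90,u:u+80],None,fx=5,fy=5,interpolation=cv2.INTER_CUBIC)
        for p in proj(nm,[T+z*(L-.068),T+z*L]): cv2.circle(k,tuple(int(x) for x in (p-[u,v]+.5)*5),3,(0,0,255),1)
        for p in proj(nm,[S]): cv2.circle(k,tuple(int(x) for x in (p-[u,v]+.5)*5),3,(0,255,0),1)
        o.append(k)
    cv2.imwrite(f"pics/{tag}.png",np.hstack(o))
E
python3 - <<'E'
from fin import *
print(n,kin.inverse_kinematics(S+n*(L+.1),q),kin.inverse_kinematics(S+n*(L-.01),q))
env.reach(S+n*(L+.1),q); st()
env.movel(S+n*(L+.02),.12); env.dwell(.3); s=st(); print(s["orientation"],q)
pic("hov")
E
```

```text
[-0.38996142  0.01716938  0.92067112] [ 0.30372228  0.16208591 -1.14669728  2.03312516  0.60837395  0.86094076
 -2.79560051] [-0.203013    0.27955208 -0.57616838  2.09899189  0.75900952  0.65026841
 -2.9347783 ]
t 14.43 p [0.4443 0.2452 0.3469] F [ 0.35  0.39 -0.95] T [ 0.05  0.48 -0.05] op 0.0194
t 15.55 p [0.4749 0.2447 0.2737] F [ 0.15  0.59 -1.78] T [0.04 0.55 0.01] op 0.0195
[ 0.00425573  0.97966175 -0.02173166  0.1994304 ] [np.float64(0.004381152030170254), np.float64(0.9797299781934389), np.float64(-0.02155753758187921), np.float64(0.19911114461370089)]
```

View pics/hov.png

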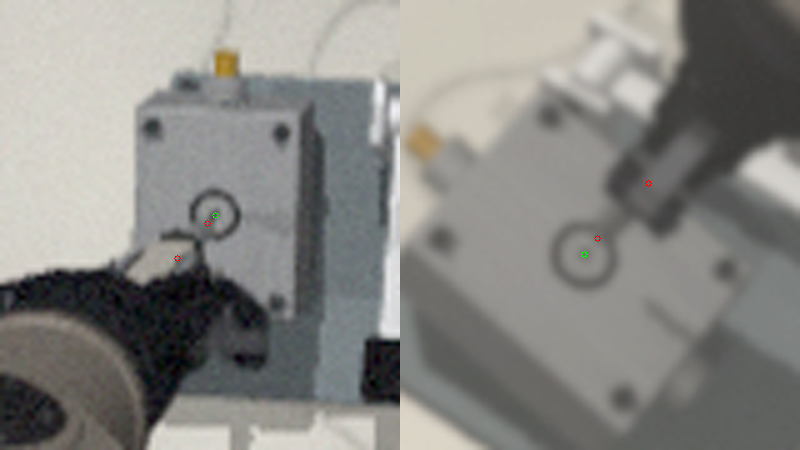

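```bash
python3 - <<'E'
from fin import *
print(np.round(env.get_state()["qpos"],3))
for nm in("top","side"):
    W=np.load(f"pics/hov{nm}.npy").reshape(-1,3); F=(W-S)@RF.as_matrix(); cam=ray(nm,0,0)[0]; print(nm,"camdir",np.round(((cam-S)@RF.as_matrix())/np.linalg.norm(cam-S),2))
    for h in np.arange(.006,.15,.008):
        B=F[(abs(F[:,2]-h)<.004)&(np.hypot(F[:,0],F[:,1])<.04)]
        if len(B): print("%.3f"%h,len(B),np.round(np.median(B,0)*1000,1),np.round(B.min(0)[:2]*1000),np.round(B.max(0)[:2]*1000))
ks=[]
for nm in("top","side"):
    im=cv2.convertScaleAbs(cv2.imread(f"pics/hov{nm}.png"),alpha=2); c=proj(nm,[S+.04*n])[0].astype(int); u,v=c-[20,26]
    k=cv2.resize(im[v:v+52,u:u+40],(400,520),interpolation=cv2.INTER_CUBIC); ks.append(k)
cv2.imwrite("pics/z.png",np.hstack(ks))
E
```

```text
[ 0.046  0.278 -0.874  2.079  0.784  0.751 -2.948]
top camdir [ 0.24 -0.19  0.95]
0.006 114 [ 2.8 -3.8  3. ] [-34. -38.] [39. 40.]
0.022 1 [-0.6 -3.4 23.4] [-1. -3.] [-1. -3.]
0.030 1 [ 3.  -1.8 27.9] [ 3. -2.] [ 3. -2.]
0.038 2 [ 4.4 -2.7 38.7] [ 4. -5.] [ 5. -1.]
0.046 4 [ 5.1 -1.9 46.6] [ 2. -5.] [6. 1.]
0.054 6 [ 3.8 -5.4 56.1] [-1. -7.] [5. 2.]
0.062 4 [ 3.3 -5.6 62.5] [-1. -7.] [ 6. -1.]
0.086 2 [ 7.4 -9.6 88.4] [  4. -12.] [11. -7.]
0.094 13 [ 9.7 -6.2 92.9] [ -0. -14.] [12.  4.]
0.102 14 [ 10.    0.3 104.1] [  8. -11.] [11.  8.]
0.110 4 [ 10.2  -6.8 113.2] [ 10. -10.] [11. -2.]
0.118 9 [ 10.5   0.2 118.2] [  5. -21.] [11.  7.]
0.126 18 [ 10.4  -4.7 125.5] [  7. -20.] [11. 19.]
0.134 23 [  9.7  -6.5 133.3] [  3. -25.] [11. 21.]
0.142 17 [9.7e+00 1.0e-01 1.4e+02] [  6. -23.] [11. 15.]
side camdir [0.01 0.37 0.93]
0.006 243 [-1.1  4.8  2.6] [-39. -35.] [38. 38.]
0.022 4 [ 2.9  1.7 25. ] [ 1. -0.] [5. 2.]
0.030 2 [ 0.9  1.9 29. ] [-0.  1.] [2. 2.]
0.038 2 [ 2.2  4.6 39.2] [1. 4.] [3. 5.]
0.046 13 [ 2.   4.2 45.6] [-3.  2.] [7. 5.]
0.054 9 [ 0.7  4.1 52.8] [-3.  3.] [7. 6.]
0.062 9 [ 1.9  4.3 60.4] [-4.  2.] [7. 6.]
0.070 6 [ 2.3  4.8 67.4] [-1.  4.] [5. 6.]
0.094 3 [13.  -2.6 94.2] [13. -6.] [14. -1.]
```

View pics/z.png

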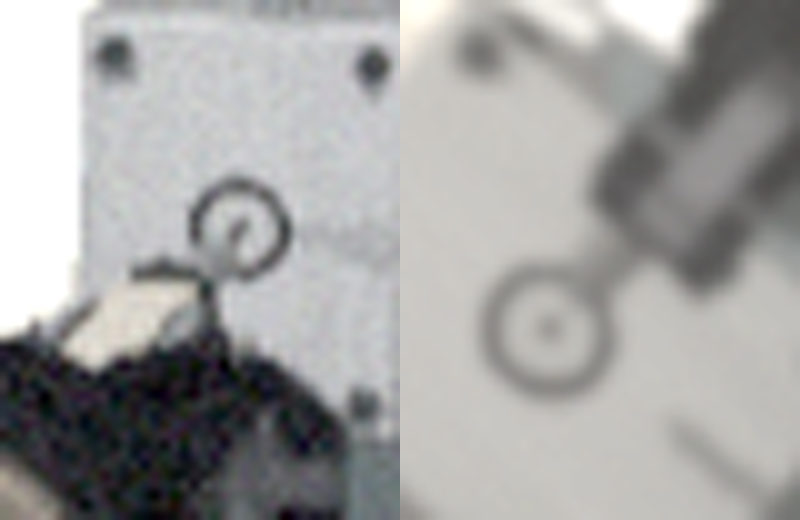

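Top and side crops show the pen roughly on the normal over the ring (axis off by 1.5 mm or less, tilt about 0.02). Joint 7 is close to its limit (-2.948 against -2.96), so I'll back off and turn the tool about the pen's axis.

```bash
python3 - <<'E'
from fin import *
env.movel(S+n*(L+.05),.12)
best=None
for d in(.7,-.7):
    qq=quat(Rt@R.from_euler("z",d).as_matrix()); j=kin.inverse_kinematics(S+n*(L+.05),qq); k=kin.inverse_kinematics(S+n*(L-.01),qq); print(d,np.round(j,2) if j is not None else j,np.round(k,2) if k is not None else k)
    if j is not None and k is not None and abs(k[6])<2.5 and abs(j[6])<2.5: best=(d,qq)
d,qq=best; print("use",d)
open("d.txt","w").write(str(d))
env.reach(S+n*(L+.05),qq); env.movel(S+n*(L+.012),.1); env.dwell(.3); s=st(); print(np.round(s["qpos"],3))
pic("hv2")
for nm in("top","side"):
    W=np.load(f"pics/hv2{nm}.npy").reshape(-1,3); F=(W-S)@RF.as_matrix()
    for h in np.arange(.014,.14,.012):
        B=F[(abs(F[:,2]-h)<.006)&(np.hypot(F[:,0],F[:,1])<.02)]
        if len(B): print("%.3f"%h,len(B),np.round(np.median(B,0)*1000,1))
E
```

```text
0.7 [-1.86  0.31  1.36  2.16 -0.15  0.58 -2.77] [-1.44  0.31  0.89  2.17  0.    0.45 -2.94]
-0.7 [ 0.16  0.25 -1.01  2.06  0.74  0.8  -2.21] [ 0.09  0.37 -0.94  2.08  0.92  0.76 -2.35]
use -0.7
t 17.57 p [0.478  0.2447 0.2665] F [-0.82  0.52 -1.3 ] T [0.06 0.47 0.01] op 0.0196
[ 0.111  0.321 -0.959  2.078  0.851  0.774 -2.3  ]
0.014 1 [ 2.7  0.6 16.6]
0.038 2 [ 6.2 -0.7 41. ]
0.050 1 [ 5.   1.7 46.9]
0.086 8 [ 9.6  6.3 85.2]
0.098 2 [ 12.3   0.8 100.6]
0.122 3 [ 16.9  -7.3 123.1]
0.014 4 [ 1.8  2.1 16.5]
0.026 2 [ 0.4  3.9 25.3]
0.038 15 [ 1.1  5.6 38.3]
0.050 19 [ 2.   4.9 51.1]
0.062 10 [ 2.5  5.4 61.4]
0.086 40 [ 5.5 10.4 86.3]
0.098 24 [ 7.5  9.  99. ]
0.110 30 [  7.7   8.1 110.9]
0.122 48 [  5.8  10.9 122.2]
0.134 43 [  7.8   8.  133.8]
```

View pics/hv2.png

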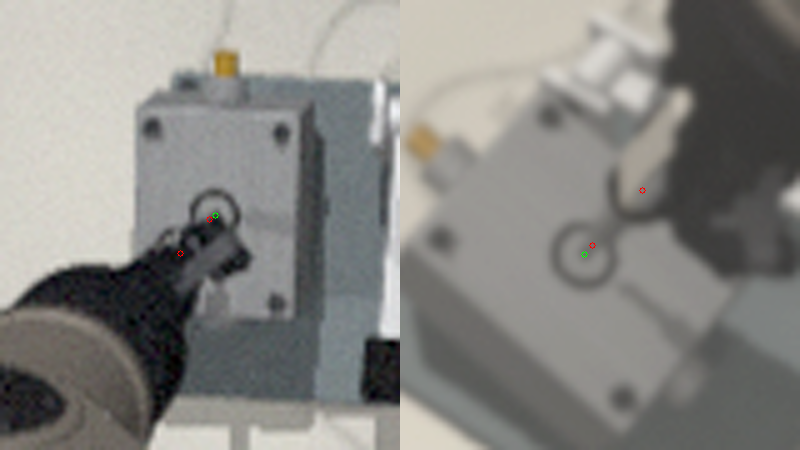

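The pen is clear and the ring is visible in both views: top (215,213), side (584,255). Now I'll advance along the normal, watching the averaged force.

```bash
python3 - <<'E'
from fin import *
qq=env.get_state()["orientation"]; M=RF.as_matrix()
S2=S+M@np.array([-.001,.0005,0])
def f(k=8):
    v=[]
    for _ in range(k): env.dwell(.05); v.append(env.get_state()["force"])
    return np.array(v).mean(0)@n, np.array(v).std(0).max()
env.movel(S2+n*(L+.009),.03,rot=qq) ; env.dwell(.3)
f0,sd=f(12); print("base",f0,sd)
h=.009
while h>-.009:
    h-=.001; env.movel(S2+n*(L+h),.01); F,sd=f(); hs=(np.array(env.get_state()["tcp_pos"])-S2)@n-L
    print("%.3f act %.4f dF %.2f sd %.2f"%(h,hs,F-f0,sd))
    if F-f0>2.3: break
s=st(); print(np.round(s["qpos"],3))
E
```

```text
base -1.081653028873979 0.4451325024025536
0.008 act 0.0080 dF 0.06 sd 0.45
0.007 act 0.0070 dF -0.09 sd 0.61
0.006 act 0.0060 dF -0.00 sd 0.58
0.005 act 0.0050 dF 0.05 sd 0.65
0.004 act 0.0040 dF 0.10 sd 0.68
0.003 act 0.0030 dF -0.42 sd 0.46
0.002 act 0.0020 dF 0.23 sd 0.46
0.001 act 0.0010 dF -0.04 sd 0.55
0.000 act 0.0000 dF 0.88 sd 0.58
-0.001 act -0.0010 dF 1.52 sd 0.67
-0.002 act -0.0020 dF 2.07 sd 0.50
-0.003 act -0.0030 dF 1.98 sd 0.41
-0.004 act -0.0040 dF 2.27 sd 0.49
-0.005 act -0.0050 dF 2.37 sd 0.44
t 27.93 p [0.4837 0.2448 0.2499] F [-1.16  0.42  0.93] T [0.17 0.39 0.1 ] op 0.0198
[ 0.086  0.354 -0.933  2.084  0.902  0.76  -2.343]
```

Contact started at about h=0; the tip is now about 5 mm in at roughly 2.4 N, which matches the 300 N/m spring. Last visual and depth check.

```bash
python3 - <<'E'
from fin import *
pic("end")
for nm in("top","side"):
    W=np.load(f"pics/end{nm}.npy").reshape(-1,3); F=(W-S)@RF.as_matrix()
    for h in np.arange(.008,.07,.008):
        B=F[(abs(F[:,2]-h)<.004)&(np.hypot(F[:,0],F[:,1])<.012)]
        if len(B): print(nm,"%.3f"%h,len(B),np.round(np.median(B,0)*1000,1))
    B=W[(abs(W[:,0]-.470)<.012)&(abs(W[:,1]-.153)<.012)]; print("pad",len(B),np.median(B,0))
st()
im=cv2.convertScaleAbs(cv2.imread("pics/endside.png"),alpha=1.8); c=proj("side",[S+.02*n])[0].astype(int); u,v=c-[40,30]
a=cv2.resize(im[v:v+60,u:u+80],(800,600),interpolation=cv2.INTER_CUBIC)
for p in proj("side",[S]): cv2.circle(a,tuple(int(x) for x in (p-[u,v]+.5)*10),4,(0,255,0),1)
cv2.imwrite("pics/endz.png",a)
E
```

```text
top 0.008 1 [-3.3 10.7  4.9]
top 0.024 1 [ 3.9  2.1 21.9]
top 0.064 2 [ 4.7  9.4 67.5]
pad 91 [0.46937091 0.15208731 0.06263279]
side 0.008 6 [-0.3  4.1  4.4]
side 0.016 7 [ 0.1  5.7 16.7]
side 0.024 9 [ 2.6  6.1 24. ]
side 0.032 13 [ 1.1  5.9 32.1]
side 0.040 10 [ 0.3  5.5 41. ]
side 0.048 2 [-0.4  6.4 46.2]
side 0.064 3 [ 4.5  9.2 67.1]
pad 271 [0.46688089 0.15664638 0.03608846]
t 28.02 p [0.4837 0.2449 0.2499] F [-0.32 -0.35  1.58] T [0.18 0.37 0.06] op 0.0196
```

View pics/endz.png

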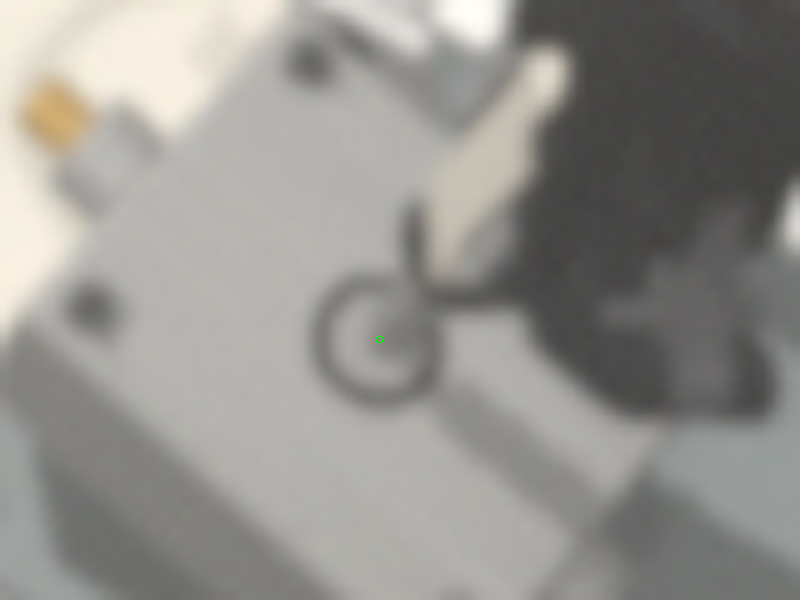

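View pics/endtop.png

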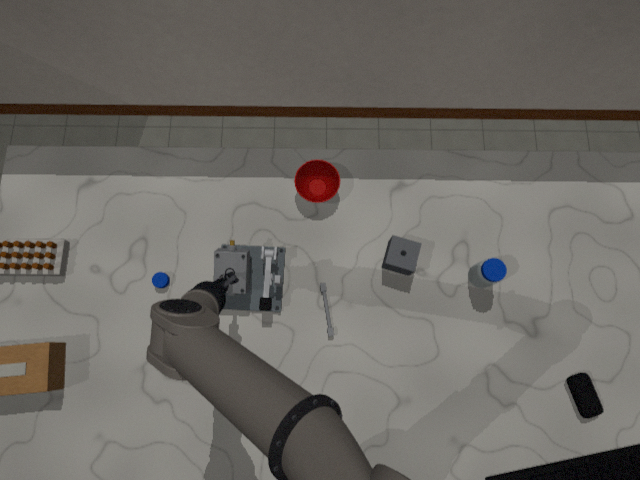

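The side view shows the tip end inside the ring, within about 2 mm of the dot. The top view shows the stand empty, bystanders unmoved, and the lever down with its pad at 63 mm. Handing in.

```bash
python3 -c "
from h import *
job.job_done(); st()"
```

```text
the job is handed in; nothing more can be done
the job is handed in; nothing more can be done
```

I pressed the clamp lever down until it caught, took the pen from its stand, and handed the job in while holding its tip in the ring on the steel face. That was at about 28 s on the robot's clock; no verdict is reported.

**Last checks**
- **Lever:** the pad stood at 62.6 mm in the top view (63 mm means caught). The side view's reading at that point was 36 mm; I did not look into it and take it as a view blocked by the gripper.
- **Tip push:** contact came at about the expected height. The tip is now about 5 mm in, at 2.4 N averaged against a noise of about 0.5 N.
- **Position and squareness:** the tip is within about 2 mm of the ring's centre. At hover the pen was within about 0.03 rad of square to the face; at contact few depth points supported this.
- **Bystanders:** bowl, jar, cap and column stand where they started in the top view.

On the way, joint 7 came within about 0.01 rad of its limit (-2.948 against -2.96). I turned the tool 0.7 rad about the pen's axis before touching the face.

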